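# Snap the pinch cap onto the bench objective

### The job

Put the lens cap on the upright objective: pinch the cap's two sprung tabs together and lift it by them, press it gently into the barrel's mouth against the sprung seal with the tabs still pinched, then let go so that the tabs spring out and lock under the rim. How far the barrel is screwed out is not known, so feel for it and never push with more than 20 N; leave the other things on the bench where they are.

Things in the scene. Friction and masses are not known exactly. Their poses are not given: they have to be found in the camera images.
- cap_grip (a point): Black round lens cap, loose on the worktop, plug down, tabs up; 60 mm across, 31 mm tall, 50 to 95 g. This point: on its axis, 22 mm above its underside, at half height of its two upright grip fins. z up along the axis, y the line along which the tabs move. Fins: 13 to 31 mm above the underside, 16 mm wide (x), 4 mm thick; outer faces 44 mm apart when free, 33 mm when fully pinched.
- cap_flange (a point): Same cap, same axes: the point on its axis at the underside of its flange, 10 mm above the cap's underside. Flange 60 mm in diameter, 10 to 13 mm above the underside; below it the plug, 48 mm in diameter, its lowest 3 mm chamfered to 43 mm.
- tab_left (a joint): Tab on the cap's +y side, fin and locking tooth in one; m drawn in towards the axis: 0 free (out), 0.0055 fully in at a firm stop. Spring pushes out with 2.4 N when free, 6.8 N fully in. The tooth is 12 mm wide, lies 1 to 4 mm above the cap's underside and reaches 27.5 mm from the axis when free, 22 mm when fully in.
- tab_right (a joint): The same tab on the cap's -y side; same values.
- objective_axis (a point): Upright objective, fixed: 88 mm square plate, round grey housing 76 mm in diameter, aluminium barrel 67 mm in diameter standing out of it, coaxial, mouth up. This point: on the axis at the housing's top, 52 mm above the worktop; z up. The barrel's flat rim stands 18 to 43 mm above this point; how far differs each time and is not measured: find it by touch.
- objective_foot (a point): Same objective: the point on its axis at the worktop. The barrel's mouth is 50 mm in diameter for its first 4 mm (the lip), then widens to a groove 59 mm in diameter, where the cap's teeth spring out freely once they are past the lip (flange less than 2 mm above the rim). The cap goes in at any turn about the axis; its flange stops hard on the rim.
- objective_plate (a point): Same objective: the point on its axis on the top of the plate, 8 mm above the worktop. In the mouth, 5.5 mm below the rim, lies a sprung rubber seal ring, 44 mm across. The cap meets it with its flange 4.5 mm above the rim; it pushes back with 2 N at first touch, 1.2 N more per mm, 7.4 N with the flange on the rim, and 5 N on a locked cap, whose flange it lifts 2 mm off the rim.
- spool: Black solder spool, 64x80x37 mm, standing loose on the worktop behind the objective; origin at the centre of its underside. A bystander.
- corner: Small cream printed corner piece, 28x28x27 mm, loose behind the objective; origin at the centre of its underside. A bystander.
- case: Flat clear parts case, 85x121x30 mm, loose behind the cap; origin at the centre of its underside. A bystander.
- tweezers: Steel tweezers, 16x120x9 mm, loose near the front edge of the worktop; origin at the centre of the underside. A bystander.
Not all that is in view belongs to the job. Leave any green look-alike of the part that bears cap_grip alone. What is shaped like the part that bears objective_axis but green is not meant.

How it is judged:
On the way, in this order (a step that is already met when the one before it is completed fails the run):
1. the cap is lifted off the worktop with both tabs pinched in by at least 3.5 mm (height (world z) of cap_grip above 0.05 m and value of joint each of tab_left, tab_right above 0.0035 m), for 0.2 s.
2. with both tabs still pinched in by at least 3 mm, the cap is in the mouth and presses on the seal with at least 4 N (contact force between cap and seal above 4 N and value of joint each of tab_left, tab_right above 0.003 m and horizontal distance between cap_grip and objective_axis below 0.004 m), for 0.1 s.
At the end, for the whole second after the job is handed in: The cap is locked in the barrel's mouth and at rest: centred within 3 mm, level within 0.06 rad, both tabs sprung out to within 2 mm of free, and the seal under it still held down, pushing with more than 3 N (contact force between cap and seal above 3 N and value of joint each of tab_left, tab_right below 0.002 m and horizontal distance between cap_flange and objective_axis below 0.003 m and angle between cap_flange's own z axis and vertical below 0.06 rad and linear speed of cap below 0.02 m/s); the robot touches nothing.
It fails at once if more than 20 N of contact force between the cap and the objective's barrel and seal (contact force between cap and barrel above 20 N).
It fails at once if the spool is moved by more than 20 mm (distance of spool from where it was at the start of the episode above 0.02 m).
It fails at once if the corner is moved by more than 20 mm (distance of corner from where it was at the start of the episode above 0.02 m).
It fails at once if the case is moved by more than 20 mm (distance of case from where it was at the start of the episode above 0.02 m).
It fails at once if the tweezers is moved by more than 20 mm (distance of tweezers from where it was at the start of the episode above 0.02 m).
It also fails if it takes over 45 s, if anything falls off the work surface, if the arm or the gripper's body presses on something with over 40 N, if the wrist force passes 120 N, or if a joint passes its speed limit or range.

### The arm

A 7-joint arm with a two-finger parallel gripper is mounted at the origin on a cart in front of the work surface, level with it; the furniture and walls round the work are solid. World frame = base frame: x ahead of the robot, y to its left, z up, the work surface at z = 0. Lengths are in m, angles in rad, forces in N, time in s.
With the tool pointing down it reaches from about 0.425 to 0.925 m from the base axis. Payload 6.8 kg.
Tool frame: the origin (TCP) lies at the very end of the fingers, on their centre line; the grasp point (between the pads) lies bot.grip_point_offset behind it (bot.grip_point_offset is the distance from the TCP to the grasp point, in m); z points along the fingers, y is the line along which they close (so a half turn about z gives the same grasp; the last joint's range is limited). The gripper opens to 85 mm and grips with 20 to 120 N. Pads are 22 mm wide; open, the fingers measure 114 mm over their backs; the gripper's body (76 mm by 85 mm) begins 54 mm behind the grasp point. The pads swing forward as they close: fully open they stand 13 mm farther back than shut.
Start: joints at [-0.108, 0.477, 0.022, 1.555, -0.011, 1.109, -0.083], TCP at [0.675, 0, 0.231] pointing down, gripper open.
Joint ranges: [-2.96, 2.96], [-0.34, 2.1], [-1.41, 1.46], [0.24, 2.44], [-1.37, 4.51], [0.17, 1.92], [-2.96, 2.96]. Speed limits (rad/s): [2.39, 2.39, 3.14, 3.14, 3.14, 3.14, 3.14].

### API

Orientations are given as a unit quaternion [w, x, y, z].
In Python, from station import bot, imaging gives the robot as it stands. The module is installed in compiled form; this text tells all that it offers.
- The arm moves only by the tool carry_out, never from a script. Its argument "targets" is one flat list of numbers, 5 for each row, row after row: the closure in counts, from 0 (fully open) to 255 (shut), then the shift along the world's x, y, z in mm, then the turn about the world's z in degrees. A call has 1 to 20 rows; each row shifts and turns the commanded pose from where the row before left it; what a row does not reach is not made up. A row lasts 1/10 s, in which the tool goes at most 50 mm and 8.59 degrees, less where a joint would pass 70% of its speed; a pose out of reach is approached as far as the arm can. A call is refused whole if a number of a shift passes 50 or a number of a turn 8.59, either way. A call with a gripper value outside its range is refused whole. The fingers move at their own pace and stop on an object; "newtons" is the grip in N (left out, the last holds). Time passes only in rows, so rows that do not move let the fingers close. It gives the time, the measured TCP pose, the force, the opening and the grip force at its end, in the units of the state.
- bot.get_obs(): the state, without advancing time (a new reading comes with each control period).
- imaging.read_camera(name): name is "scene" or "side" or "wrist"; returns a dict with "frame" (384x512x3 uint8, red, green, blue), "fov_y" (degrees; the focal length in pixels is half the picture's height over the tangent of half this angle, whatever the lens; pixels are square), "cx", "cy" (the principal point, pixels), "pose" (4x4, takes a point from camera to world coordinates); the wrist camera has in their place "tool_from_camera" (4x4, takes a point from camera to tool coordinates, whose origin is the TCP and whose axes are the flange's). Camera axes: x right, y up, looking along -z (the intrinsics and any distortion apply to the point x, -y, -z); pixel columns grow to the right and rows downward; lengths in m; the calibration is good to about 2 mm. A picture is of the moment at which its call begins: read the wrist's pose just before it. There is no depth.
- bot.hand_in(): hands the job in; it is judged then, once.
The state is a dict: "t": time; "q": joint angles; "joint_vel": joint speeds; "joint_torque": joint torques, N m; "eef_pos": TCP position; "tool_rot": TCP orientation; "contact_force": force on the tool from outside, world axes, zero at the start; "torque": the same for the moment, N m; "gripper_width": opening from 0.0 (shut) to 1.0 (fully open); "grasp_force": force on a finger pad.
Only numpy, scipy, OpenCV 4.12 (cv2) and the standard library are available. Lean on these libraries where they do the work, as an engineer would, in place of code of your own. Each camera call takes 0.05 s, during which the arm holds its last target. There are 200 camera calls.

## Working session

There is one attempt and no reset: what is moved stays moved. The work goes in short steps, Python scripts to look and compute and a tool call to move; the robot and the scene stay as the last step left them, time stands still between calls to the robot, and variables do not carry over. Pictures are saved under pics/ and viewed, at most 12 in all, crops included, and the job is handed in when it is done.

Besides the shell and the picture viewer there is one more tool, called after ">>>" as name(argument=value, ...) on one line, values as JSON. carry_out: Moves the arm, as the interface text tells. Its arguments: {"type":"object","properties":{"targets":{"type":"array","items":{"type":"number"}},"newtons":{"type":"number"}},"required":["targets"]}

```bash
mkdir -p pics; cat > h.py <<'E'
import numpy as np, cv2
from station import bot, imaging
from scipy.spatial.transform import Rotation as R
def cam(name):
    o=bot.get_obs(); c=imaging.read_camera(name)
    if 'pose' in c: T=c['pose']
    else:
        q=o['tool_rot']; W=np.eye(4); W[:3,:3]=R.from_quat([q[1],q[2],q[3],q[0]]).as_matrix(); W[:3,3]=o['eef_pos']; T=W@c['tool_from_camera']
    return c,np.array(T)
def ray(c,T,uv):
    f=192/np.tan(np.radians(c['fov_y'])/2)
    d=np.array([(uv[0]-c['cx'])/f,-(uv[1]-c['cy'])/f,-1.]); return T[:3,3],T[:3,:3]@d
def onz(c,T,uv,z):
    p,d=ray(c,T,uv); return p+d*(z-p[2])/d[2]
def proj(c,T,P):
    f=192/np.tan(np.radians(c['fov_y'])/2); p=np.linalg.inv(T)@np.append(P,1)
    return np.array([c['cx']+f*p[0]/-p[2], c['cy']-f*p[1]/-p[2]])
def save(n,im): cv2.imwrite('pics/'+n,im[:,:,::-1])
E
python3 - <<'E'
from h import *
a=[]
for n in ['scene','side','wrist']:
    c,T=cam(n); save(n+'0.png',c['frame']); np.savez(n+'0.npz',T=T,**{k:v for k,v in c.items()})
    print(n,{k:v for k,v in c.items() if k not in('frame',)} )
o=bot.get_obs();print(o, bot.grip_point_offset)
E
```

```text
scene {'fov_y': 54.95915109965785, 'cx': 255.8313997759047, 'cy': 191.33714218621324, 'pose': array([[ 7.33640856e-01,  2.69410962e-01, -6.23850004e-01,
        -1.21661894e-01],
       [-6.79537400e-01,  2.91029182e-01, -6.73447056e-01,
        -6.05829020e-01],
       [ 1.24537296e-04,  9.17997684e-01,  3.96585723e-01,
         4.78247762e-01],
       [ 0.00000000e+00,  0.00000000e+00,  0.00000000e+00,
         1.00000000e+00]])}
side {'fov_y': 48.245224350285085, 'cx': 262.0778734011662, 'cy': 190.1216466396654, 'pose': array([[ 0.39105077,  0.60869831, -0.69033736, -0.44033626],
       [-0.92016873,  0.27422102, -0.27945006, -0.27148589],
       [ 0.01920423,  0.74450601,  0.66733949,  0.98811961],
       [ 0.        ,  0.        ,  0.        ,  1.        ]])}
wrist {'fov_y': 65.49532768658362, 'cx': 251.99044914551538, 'cy': 189.38991728954267, 'tool_from_camera': array([[ 7.38505824e-05,  9.44710490e-01,  3.27905603e-01,
         8.49319361e-02],
       [ 9.99999289e-01, -4.59902773e-04,  1.09978128e-03,
        -5.50247897e-05],
       [ 1.18977961e-03,  3.27905289e-01, -9.447
[... 165 characters left out ...]
7765418,  0.02236966,  1.55618782, -0.01148429,
        1.10926137, -0.08311023]), 'joint_vel': array([-0.0017909 , -0.00436228,  0.0006709 , -0.00352574, -0.00039669,
        0.0007205 ,  0.00081085]), 'joint_torque': array([ 1.55385478e-03, -5.96924365e+01,  1.60940632e+00, -2.81490952e+01,
        1.26662746e-02,  6.56643446e-03,  5.58682734e-05]), 'eef_pos': array([ 6.74570339e-01, -3.20072985e-05,  2.30535439e-01]), 'tool_rot': array([-4.43747574e-04,  7.07113470e-01,  7.07099754e-01, -5.29824932e-04]), 'contact_force': array([-0.97598298,  0.13175632,  0.2846804 ]), 'torque': array([-0.0359784 ,  0.02816841,  0.05528819]), 'grasp_force': 0.0, 'gripper_width': 0.9952848742801631} 0.0187
```

View pics/scene0.png

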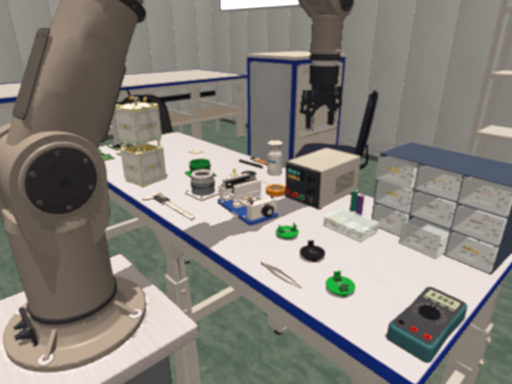

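View pics/side0.png

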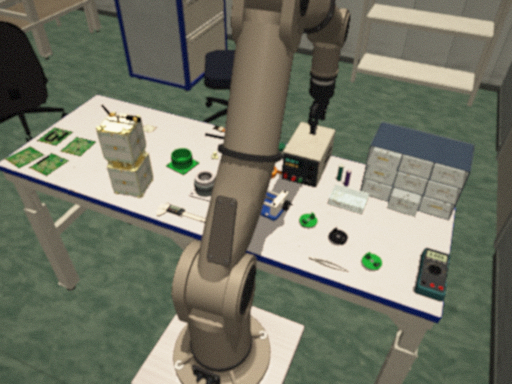

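View pics/wrist0.png

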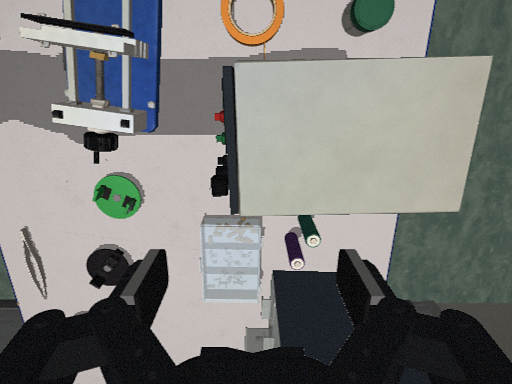

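The wrist view shows the black cap near (108,266) with fins, the green decoy cap at (117,195) and the case at (232,258). In the scene view the cap is at (312,252), the grey objective at (203,183) with its rim at about row 173, and the vise just to its right.

```bash
python3 - <<'E'
from h import *
def ld(n):
    d=np.load(n+'0.npz'); return dict((k,d[k]) for k in d.files),d['T']
c,T=ld('wrist'); im=c['frame']
m=((im.max(2)<75)&(im.max(2).astype(int)-im.min(2)<20)).astype(np.uint8)
roi=np.zeros_like(m); roi[240:300,80:131]=m[240:300,80:131]
n,l,s,ce=cv2.connectedComponentsWithStats(roi)
for i in range(1,n):
    if s[i,4]>20: print(s[i],ce[i],onz(c,T,ce[i],.013))
s_,Ts=ld('scene');d_,Td=ld('side')
print('cap scene',onz(s_,Ts,(312,254),.013),'side',onz(d_,Td,(338,237),.013))
print('obj scene base',onz(s_,Ts,(203,180),.07),'side',onz(d_,Td,(205,180),.08))
a=cv2.resize(im[235:305,75:165],None,fx=6,fy=6,interpolation=cv2.INTER_CUBIC)
b=cv2.resize(s_['frame'][135:225,145:285],None,fx=4,fy=4,interpolation=cv2.INTER_CUBIC)
b=cv2.resize(s_['frame'][145:215,165:255],None,fx=6,fy=6,interpolation=cv2.INTER_CUBIC)
v=np.hstack([a,b])[:, :]; v=cv2.resize(v,(800,int(420*800/v.shape[1]))); save('crop1.png',v)
E
```

```text
[  87  249   44   51 1612] [110.18052109 271.61972705] [ 0.47368944 -0.16267817  0.013     ]
cap scene [ 0.45926694 -0.16731982  0.013     ] side [ 0.46634964 -0.15827444  0.013     ]
obj scene base [0.46246595 0.25811347 0.07      ] side [0.46824086 0.29708638 0.08      ]
```

View pics/crop1.png

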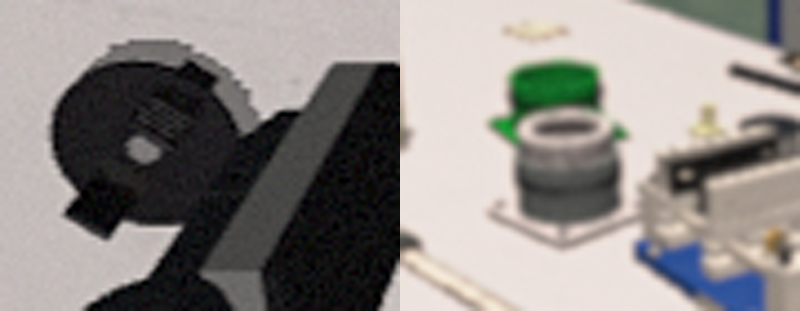

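The cap's fins lie about 52° from world x. The objective sits beside the vise, with the green look-alike behind it. I'll move over the cap.

>>> carry_out(targets=[0,-26,-20,-9,6.5,0,-26,-20,-9,6.5,0,-26,-20,-9,6.5,0,-26,-20,-9,6.5,0,-26,-20,-9,6.5,0,-26,-20,-9,6.5,0,-26,-20,-9,6.5,0,-26,-20,-9,6.5,0,0,0,0,0,0,0,0,0,0,0,0,0,0,0], newtons=30)

```text
t: 1.25
eef_pos: [0.4682, -0.1593, 0.1597]
tool_rot: [0.001, 0.326, 0.946, 0.0]
contact_force: [-0.4, -0.1, 0.1]
gripper_width: 0.999
grasp_force: 0.0
```

```bash
cat > capm.py <<'E'
from h import *
import sys
c,T=cam('wrist'); im=c['frame']; o=bot.get_obs(); print(o['eef_pos'],o['tool_rot'],o['q'][6],o['t'])
np.savez('w.npz',T=T,**c); save(sys.argv[1],im)
E
python3 capm.py w1.png
```

```text
[ 0.46831459 -0.15915284  0.1596929 ] [5.84920848e-04 3.25188169e-01 9.45649100e-01 3.02972994e-04] 1.06745737437571 1.3
```

View pics/w1.png

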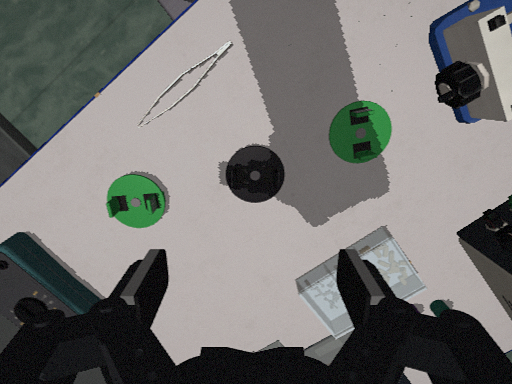

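The cap is at (255,174), with fins near (233,176) and (276,178), so it is nearly aligned. The case is at (365,275), clear of the cap.

```bash
python3 - <<'E'
from h import *
d=np.load('w.npz');c={k:d[k] for k in d.files};T=d['T'];im=c['frame']
m=(im.max(2)<95).astype(np.uint8); m2=np.zeros_like(m); m2[135:215,215:295]=m[135:215,215:295]
m2=cv2.morphologyEx(m2,cv2.MORPH_OPEN,np.ones((7,7)))
cs,_=cv2.findContours(m2,0,2); k=max(cs,key=cv2.contourArea); e=cv2.fitEllipse(k); print(e,cv2.boundingRect(k)); print(onz(c,T,e[0],.013))
for z in(0.013,0.031):
  print(z,[onz(c,T,p,z) for p in((224,176),(285,176))])
crop=cv2.resize(np.clip(im[135:215,205:305].astype(float)*3,0,255).astype(np.uint8),None,fx=7,fy=7,interpolation=cv2.INTER_CUBIC); save('crop2.png',crop)
E
```

```text
((254.8287811279297, 173.4815673828125), (56.285926818847656, 59.30793762207031), 87.1531982421875) (225, 146, 60, 57)
[ 0.4685342  -0.15583727  0.013     ]
0.013 [array([ 0.45151379, -0.18189768,  0.013     ]), array([ 0.48931266, -0.13352428,  0.013     ])]
0.031 [array([ 0.44836311, -0.17722284,  0.031     ]), array([ 0.48380135, -0.13187049,  0.031     ])]
```

View pics/crop2.png

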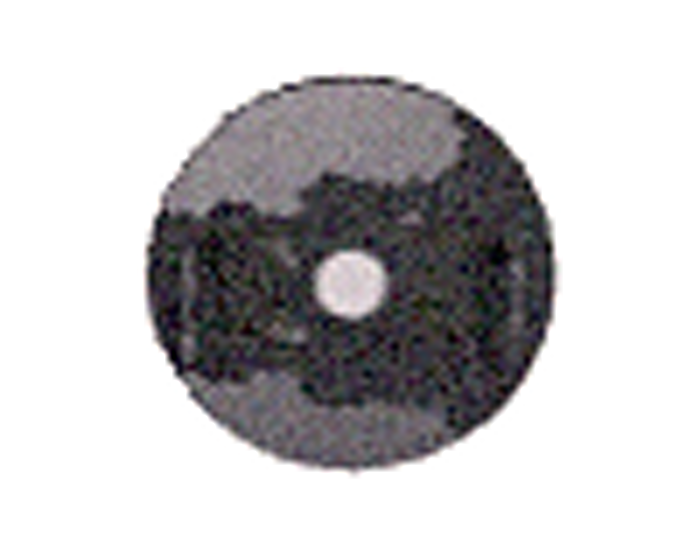

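>>> carry_out(targets=[60,0,1.5,-22,0,60,0,1.5,-22,0,60,0,0.5,-22,0,60,0,0,-22,0,60,0,0,-22,0,60,0,0,-16,0,60,0,0,-10,0,60,0,0,-5,0,60,0,0,-4,0,60,0,0,0,0], newtons=30)

```text
t: 2.3
eef_pos: [0.4673, -0.1564, 0.0144]
tool_rot: [0.0, 0.325, 0.946, 0.0]
contact_force: [-0.8, -0.5, 0.4]
gripper_width: 0.762
grasp_force: 0.0
```

>>> carry_out(targets=[120,0,0,0,0,150,0,0,0,0,180,0,0,0,0,200,0,0,0,0,200,0,0,0,0,200,0,0,0,0], newtons=30)

```text
t: 2.9
eef_pos: [0.4676, -0.1568, 0.0156]
tool_rot: [0.001, 0.326, 0.945, -0.0]
contact_force: [-3.0, 0.9, 9.6]
gripper_width: 0.363
grasp_force: 29.2
```

>>> carry_out(targets=[200,0,0,4,0,200,0,0,10,0,200,0,0,20,0,200,0,0,25,0,200,0,0,25,0,200,0,0,0,0,200,0,0,0,0,200,0,0,0,0,200,0,0,0,0], newtons=40)

```text
t: 3.8
eef_pos: [0.4662, -0.1563, 0.0974]
tool_rot: [-0.001, 0.326, 0.946, -0.0]
contact_force: [1.2, 0.6, -1.0]
gripper_width: 0.357
grasp_force: 41.5
```

>>> carry_out(targets=[200,0,10,25,-4,200,0,20,25,-4,200,0,25,25,-4,200,0,25,25,-4,200,0,25,18,-4,200,0,25,0,-4,200,0,25,0,-4,200,0,25,0,-4,200,0,25,0,-4,200,0,25,0,-4,200,0,25,0,-4,200,0,25,0,-4,200,0,25,0,-4,200,0,25,0,0,200,0,20,0,0,200,0,0,0,0,200,0,0,0,0])

```text
t: 5.5
eef_pos: [0.4665, 0.1932, 0.2154]
tool_rot: [-0.0, 0.707, 0.707, -0.001]
contact_force: [0.3, -0.2, -2.0]
gripper_width: 0.357
grasp_force: 41.5
```

```bash
python3 capm.py w2.png
```

```text
[0.46674142 0.19247805 0.21554472] [-7.93003751e-05  7.07320246e-01  7.06892672e-01 -9.01947759e-04] -0.5761832379490076 5.55
```

View pics/w2.png

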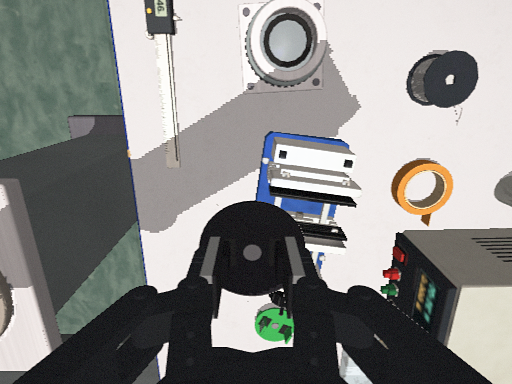

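The cap is held level in the fingers, centred at (253,248). The objective's rim is centred near (285,40), the vise lies between them, and the spool is at (443,79).

```bash
python3 - <<'E'
from h import *
d=np.load('w.npz');c={k:d[k] for k in d.files};T=d['T']
print(c['tool_from_camera'][:3,3])
# plate corners  
print([onz(c,T,p,.008).round(4) for p in((240,4),(320,4),(326,88),(248,94))])
print('mouth z .08',onz(c,T,(287,38),.08))
print('cap ',[onz(c,T,p,.2130) for p in ((199,248),(306,248),(252,201))])
E
```

```text
[ 8.49329597e-02 -5.49355435e-05 -1.41610078e-01]
[array([0.4534, 0.3566, 0.008 ]), array([0.5347, 0.3566, 0.008 ]), array([0.5475, 0.2757, 0.008 ]), array([0.4612, 0.2693, 0.008 ])]
mouth z .08 [0.49502069 0.31571247 0.08      ]
cap  [array([0.43724761, 0.19410031, 0.213     ]), array([0.49587921, 0.19425442, 0.213     ]), array([0.46628064, 0.22182242, 0.213     ])]
```

>>> carry_out(targets=[200,7,10,0,0,200,7,20,0,0,200,7,20,0,0,200,7,10,0,0,200,0,0,0,0,200,0,0,0,0,200,0,0,0,0])

```text
t: 6.25
eef_pos: [0.4949, 0.2521, 0.2161]
tool_rot: [0.0, 0.708, 0.707, -0.0]
contact_force: [-0.5, 0.1, -0.6]
gripper_width: 0.354
grasp_force: 41.5
```

```bash
python3 capm.py w3.png; python3 - <<'E'
from h import *
d=np.load('w.npz');im=d['frame']
save('crop3.png',cv2.resize(im[40:310,170:350],None,fx=2.2,fy=2.2,interpolation=cv2.INTER_CUBIC))
E
```

```text
[0.49491197 0.25228861 0.21619476] [ 1.60630739e-04  7.07576405e-01  7.06636731e-01 -3.69117209e-04] -0.6653148230168143 6.3
```

View pics/crop3.png

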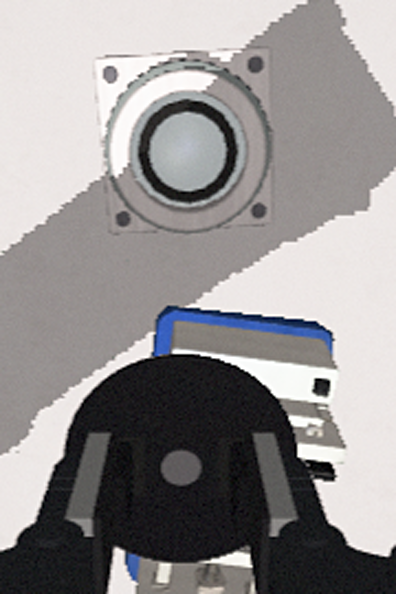

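```bash
python3 - <<'E'
from h import *
d=np.load('w.npz');c={k:d[k] for k in d.files};T=d['T'];im=c['frame']
h=[onz(c,T,(170+u/2.2,40+v/2.2),.008) for u,v in((110,75),(256,65),(259,211),(123,219))]
print(np.mean(h,0),np.round(h,4).tolist())
m=np.zeros(im.shape[:2],np.uint8); m[70:150,210:300]=(im.max(2)<60)[70:150,210:300]
n,l,s,ce=cv2.connectedComponentsWithStats(m); i=1+np.argmax(s[1:,4])
cs,_=cv2.findContours((l==i).astype(np.uint8),0,2); k=max(cs,key=cv2.contourArea); e=cv2.fitEllipse(k); print(e)
for z in(.065,.075,.085): print(z,onz(c,T,e[0],z))
# cap outline: top half circle, flange top
m=np.zeros(im.shape[:2],np.uint8); m[190:300,190:310]=(im.max(2)<60)[190:300,190:310]
cols=[(x,np.where(m[:,x])[0][0]) for x in range(205,300)]
e2=cv2.fitEllipse(np.array(cols,np.float32)); print(e2)
for z in(.207,.212,.217): print(z,onz(c,T,e2[0],z), onz(c,T,(e2[0][0],min(v for _,v in cols)),z))
hole=onz(c,T,(170+181/2.2,40+467/2.2),.213); print('caphole',hole)
E
```

```text
[0.49786176 0.31534347 0.008     ] [[0.4595, 0.349, 0.008], [0.5319, 0.3535, 0.008], [0.5361, 0.2815, 0.008], [0.4638, 0.2774, 0.008]]
((254.89695739746094, 108.27586364746094), (43.19731140136719, 45.18445587158203), 179.69595336914062)
0.065 [0.49732517 0.31676036 0.065     ]
0.075 [0.49724842 0.31745886 0.075     ]
0.085 [0.49717168 0.31815735 0.085     ]
((251.35362243652344, 249.6818389892578), (97.30630493164062, 106.3985595703125), 84.7276382446289)
0.207 [0.49434267 0.24806524 0.207     ] [0.49440498 0.27809743 0.207     ]
0.212 [0.49436712 0.25102393 0.212     ] [0.49442736 0.28005925 0.212     ]
0.217 [0.49439157 0.25398261 0.217     ] [0.49444974 0.28202108 0.217     ]
caphole [0.49487746 0.24998176 0.213     ]
```

>>> carry_out(targets=[200,1,15,0,0,200,1,25,-10,0,200,0.9,20,-25,0,200,0,5.5,-30,0,200,0,0,-25,0,200,0,0,-10,0,200,0,0,-3,0,200,0,0,0,0,200,0,0,0,0,200,0,0,0,0])

```text
t: 7.3
eef_pos: [0.4987, 0.3194, 0.1147]
tool_rot: [0.0, 0.707, 0.707, 0.001]
contact_force: [-0.0, -0.2, 0.2]
gripper_width: 0.357
grasp_force: 41.5
```

```bash
python3 - <<'E'
from h import *
o=bot.get_obs(); print(o['eef_pos'],o['contact_force'],o['torque'])
v=[]
for n,(x,y) in dict(scene=(203,175),side=(205,175)).items():
    c,T=cam(n); p=proj(c,T,np.array([.4975,.316,.08])); print(n,p); x,y=map(int,p)
    v.append(cv2.resize(c['frame'][y-30:y+40,x-33:x+33],None,fx=6,fy=6,interpolation=cv2.INTER_CUBIC))
c,T=cam('wrist'); v.append(cv2.resize(c['frame'][150:360,140:360],(440,420)))
v=np.hstack(v); save('crop4.png',cv2.resize(v,(800,int(420*800/v.shape[1]))))
E
```

```text
[0.49872787 0.31940032 0.11465421] [-0.02358286 -0.21362359  0.2370506 ] [-0.00619215 -0.01164539  0.02087075]
scene [201.25950694 169.31577802]
side [204.22285707 173.22653141]
```

View pics/crop4.png

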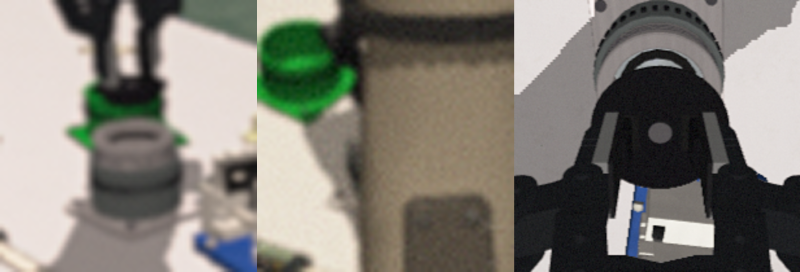

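>>> carry_out(targets=[200,-0.9,-1.6,-2,0,200,0,0,0,0,200,0,0,0,0])

```text
t: 7.75
eef_pos: [0.4969, 0.3173, 0.1112]
tool_rot: [-0.0, 0.707, 0.707, -0.0]
contact_force: [0.2, -0.5, -0.5]
gripper_width: 0.354
grasp_force: 41.5
```

```bash
python3 - <<'E'
from h import *
o=bot.get_obs(); print(o['eef_pos'],o['contact_force'])
c,T=cam('scene'); im=c['frame']
P=o['eef_pos']
for z in (.103,.075,.052,.03): print(z,proj(c,T,np.array([.4975,.316,z])))
np.set_printoptions(linewidth=250)
print(im[156:196,186:222].mean(2).astype(int)[::2])
save('crop5.png',cv2.resize(im[140:205,165:245],(800,650),interpolation=cv2.INTER_NEAREST)[:600])
E
```

```text
[0.49691047 0.31726303 0.11121085] [ 0.18318465 -0.51160946 -0.47554633]
0.103 [200.82977686 162.39893442]
0.075 [201.35203759 170.80513169]
0.052 [201.77365987 177.59147375]
0.03 [202.17087625 183.98498377]
[[224 223 224 226 215 165  92  37  29  57  80 112 161 207 224 218 175 108  47  23  45  78 117 171 210 222 222 223 222 222 222 222 222 221 222 222]
 [223 223 225 226 218 173 107  49  28  52  81  96 114 142 159 157 125  76  35  19  48 102 158 203 222 225 223 223 223 223 222 222 222 223 223 222]
 [224 225 223 213 181 132  81  49  48  64  85  88  66  42  36  41  33  24  17  16  26  53  91 138 183 215 224 223 223 223 224 222 223 222 224 222]
 [224 221 201 158 103  57  35  38  49  65  75  68  47  35  42  47  45  33  23  22  18  17  17  53 123 191 220 224 224 223 223 223 223 223 223 223]
 [226 224 205 151  90  54  41  34  27  23  26  23  21  18  19  23  18  23  20  17  22  16  22  67 134 195 222 224 224 222 223 223 223 223 222 223]
 [226 222 195 136  74  44  45  46  40  31  24  22  20  19  21  20  16  20  16  17  19  17  27  74 143 200 223 225 224 224 224 224 223 223 223 223]
 [227 228 
[... 1348 characters left out ...]
47  54  59  61  62  65  65  67  66  64  63  63  59  60  55  50  45  40  42  57  88 118 131 131 133 150 162 154]
 [226 227 225 213 171 114  71  60  57  55  54  54  53  49  50  53  56  57  59  59  59  61  59  61  64  64  63  72 104 148 168 171 160 148 147 156]
 [188 166 163 160 141 106  78  69  70  71  72  71  71  70  69  71  71  71  71  72  71  72  72  69  68  66  63  71 125 190 218 207 178 152 139 138]
 [142 123 124 132 129 113  92  74  71  70  70  72  72  75  72  74  74  73  72  71  71  71  69  70  69  69  79 113 168 210 220 207 180 153 140 140]
 [168 144 124 120 124 125 117 107  98  91  86  80  79  77  77  75  76  78  77  78  79  82  87  94 100 107 114 131 154 161 158 155 154 146 138 137]]
```

View pics/crop5.png

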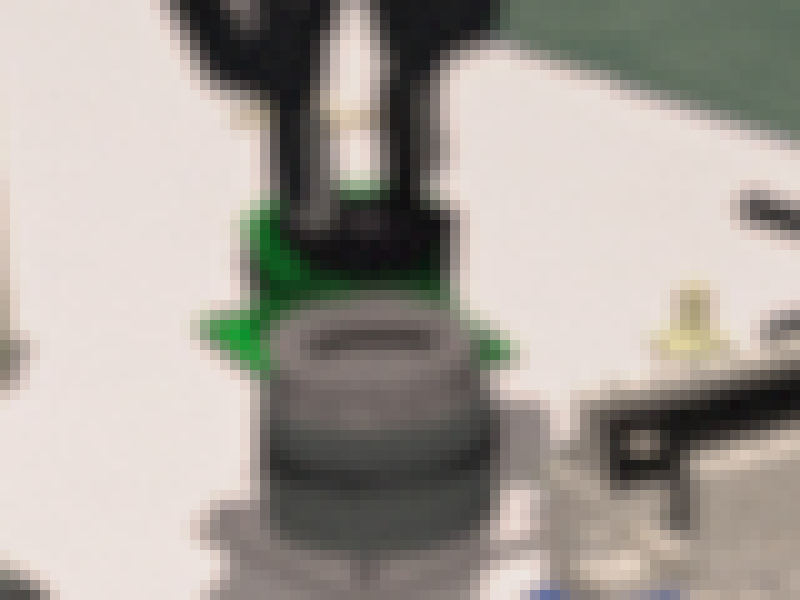

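The rim sits low, at roughly z 0.070–0.075, and the cap is centred over the barrel to within about 1 mm. I'll descend and feel for contact.

>>> carry_out(targets=[200,0.7,0.2,-4,0,200,0,0,-4,0,200,0,0,-4,0,200,0,0,0,0,200,0,0,0,0])

```text
t: 8.3
eef_pos: [0.4976, 0.3175, 0.099]
tool_rot: [-0.0, 0.707, 0.707, -0.0]
contact_force: [0.1, -1.1, -1.2]
gripper_width: 0.352
grasp_force: 41.5
```

>>> carry_out(targets=[200,0,0,-1.5,0,200,0,0,-1.5,0,200,0,0,0,0])

```text
t: 8.6
eef_pos: [0.4976, 0.3176, 0.0961]
tool_rot: [-0.0, 0.707, 0.707, -0.0]
contact_force: [-0.8, 0.3, 0.2]
gripper_width: 0.352
grasp_force: 41.5
```

>>> carry_out(targets=[200,0,0,-1.5,0,200,0,0,0,0,200,0,0,0,0])

```text
t: 8.9
eef_pos: [0.4977, 0.3176, 0.0948]
tool_rot: [-0.0, 0.707, 0.707, -0.0]
contact_force: [0.3, -0.2, -1.2]
gripper_width: 0.355
grasp_force: 41.5
```

Force noise is about 1 N. I'll continue in 1.5–2 mm steps.

>>> carry_out(targets=[200,0,0,-1,0,200,0,0,-1,0,200,0,0,0,0])

```text
t: 9.2
eef_pos: [0.4976, 0.3175, 0.0926]
tool_rot: [-0.0, 0.707, 0.707, -0.0]
contact_force: [-0.9, -0.7, -1.3]
gripper_width: 0.351
grasp_force: 41.5
```

>>> carry_out(targets=[200,0,0,-1,0,200,0,0,-1,0,200,0,0,0,0])

```text
t: 9.5
eef_pos: [0.4976, 0.3175, 0.0906]
tool_rot: [-0.0, 0.707, 0.707, -0.0]
contact_force: [-0.0, -0.4, -1.4]
gripper_width: 0.353
grasp_force: 41.5
```

>>> carry_out(targets=[200,0,0,-1,0,200,0,0,-0.5,0,200,0,0,0,0])

```text
t: 9.8
eef_pos: [0.4977, 0.3176, 0.0892]
tool_rot: [-0.0, 0.707, 0.707, -0.0]
contact_force: [0.3, 0.3, -1.5]
gripper_width: 0.353
grasp_force: 41.5
```

>>> carry_out(targets=[200,0,0,-1,0,200,0,0,-0.5,0,200,0,0,0,0])

```text
t: 10.1
eef_pos: [0.4977, 0.3176, 0.0877]
tool_rot: [-0.0, 0.707, 0.707, -0.0]
contact_force: [0.7, 0.2, -1.1]
gripper_width: 0.36
grasp_force: 41.5
```

>>> carry_out(targets=[200,0,0,-1,0,200,0,0,-0.5,0,200,0,0,0,0])

```text
t: 10.4
eef_pos: [0.4976, 0.3175, 0.0862]
tool_rot: [-0.0, 0.707, 0.707, -0.0]
contact_force: [-0.0, -0.6, -0.5]
gripper_width: 0.354
grasp_force: 41.5
```

>>> carry_out(targets=[200,0,0,-1,0,200,0,0,-0.5,0,200,0,0,0,0])

```text
t: 10.7
eef_pos: [0.4976, 0.3176, 0.0847]
tool_rot: [-0.0, 0.707, 0.707, -0.0]
contact_force: [-0.3, 0.5, -0.8]
gripper_width: 0.357
grasp_force: 41.5
```

>>> carry_out(targets=[200,0,0,-1,0,200,0,0,-0.5,0,200,0,0,0,0])

```text
t: 11.0
eef_pos: [0.4976, 0.3176, 0.0832]
tool_rot: [-0.0, 0.707, 0.707, -0.0]
contact_force: [0.2, -0.5, -1.0]
gripper_width: 0.357
grasp_force: 41.5
```

>>> carry_out(targets=[200,0,0,-1,0,200,0,0,-0.5,0,200,0,0,0,0])

```text
t: 11.3
eef_pos: [0.4976, 0.3176, 0.0817]
tool_rot: [-0.0, 0.707, 0.707, -0.0]
contact_force: [-0.0, 0.2, -1.9]
gripper_width: 0.358
grasp_force: 41.5
```

>>> carry_out(targets=[200,0,0,-1,0,200,0,0,-0.5,0,200,0,0,0,0])

```text
t: 11.6
eef_pos: [0.4978, 0.3177, 0.0804]
tool_rot: [0.0, 0.707, 0.707, 0.0]
contact_force: [-0.8, -0.1, 0.9]
gripper_width: 0.359
grasp_force: 41.8
```

The reading has risen about 2 N, so the cap has touched the seal.

>>> carry_out(targets=[200,0,0,-0.8,0,200,0,0,-0.7,0,200,0,0,0,0])

```text
t: 11.9
eef_pos: [0.4978, 0.3177, 0.0789]
tool_rot: [0.0, 0.707, 0.707, 0.0]
contact_force: [-0.0, -0.4, 2.2]
gripper_width: 0.353
grasp_force: 42.2
```

>>> carry_out(targets=[200,0,0,-0.7,0,200,0,0,-0.5,0,200,0,0,0,0])

```text
t: 12.2
eef_pos: [0.4978, 0.3177, 0.0777]
tool_rot: [0.0, 0.707, 0.707, 0.0]
contact_force: [-1.5, -0.7, 4.4]
gripper_width: 0.352
grasp_force: 42.5
```

>>> carry_out(targets=[200,0,0,-0.7,0,200,0,0,0,0,200,0,0,0,0,200,0,0,0,0])

```text
t: 12.6
eef_pos: [0.4978, 0.3177, 0.077]
tool_rot: [0.0, 0.707, 0.707, 0.0]
contact_force: [-1.5, -0.4, 4.5]
gripper_width: 0.356
grasp_force: 42.7
```

>>> carry_out(targets=[200,0,0,-0.5,0,200,0,0,0,0,200,0,0,0,0])

```text
t: 12.9
eef_pos: [0.4978, 0.3177, 0.0766]
tool_rot: [0.0, 0.707, 0.707, 0.0]
contact_force: [-1.6, -0.9, 6.1]
gripper_width: 0.359
grasp_force: 42.8
```

>>> carry_out(targets=[130,0,0,-0.5,0,90,0,0,0,0,60,0,0,0,0,60,0,0,0,0,60,0,0,0,0])

```text
t: 13.4
eef_pos: [0.4976, 0.3175, 0.0756]
tool_rot: [-0.0, 0.707, 0.707, -0.0]
contact_force: [0.1, -0.2, -0.3]
gripper_width: 0.769
grasp_force: 0.0
```

>>> carry_out(targets=[60,0,0,5,0,60,0,0,15,0,60,0,0,25,0,60,0,-5,25,0,60,0,-20,25,0,60,0,-20,25,0,60,0,-20,10,0,60,0,0,0,0,60,0,0,0,0,60,0,0,0,0])

```text
t: 14.4
eef_pos: [0.4972, 0.2536, 0.2058]
tool_rot: [-0.0, 0.707, 0.708, -0.0]
contact_force: [0.5, -0.2, -0.8]
gripper_width: 0.765
grasp_force: 0.0
```

```bash
python3 capm.py w6.png; python3 - <<'E'
from h import *
d=np.load('w.npz');im=d['frame']; c,T=cam('scene')
a=cv2.resize(im[40:240,150:360],(420,400)); b=cv2.resize(c['frame'][145:205,170:230],(380,400),interpolation=cv2.INTER_CUBIC)
save('crop6.png',np.hstack([np.clip(a.astype(float)*1.5,0,255).astype(np.uint8),b]))
E
```

```text
[0.49709613 0.25364928 0.20550416] [-3.89653132e-04  7.06556148e-01  7.07656832e-01 -2.54712451e-04] -0.668110288669884 14.45
```

View pics/crop6.png

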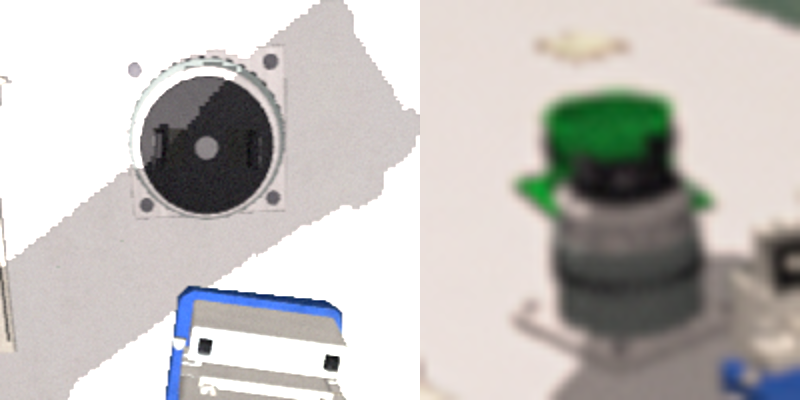

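The cap sits concentric and level in the mouth, with its fins sprung out: about 108 px apart against a 133 px flange, which matches the free state. Nothing is touching it, so I'm handing in.

```bash
python3 -c "
from station import bot
print(bot.hand_in())"
```

```text
the job is handed in; nothing more can be done
None
```

The job is handed in, though the hand-in gave no verdict: in the last pictures the cap sits level and centred in the barrel's mouth with both tabs sprung out, the highest force read while pressing it in was about 7 N, and the arm is clear.

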